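# Slide the seed tubs home in the sloped racks

## Task

Two sloped racks stand on the balcony shelf: slide the orange seed tub down the rack it is in, and put the blue tub lengthwise and lid up in the empty rack and slide it down too, so that each tub passes under its keeper bar and rests flat against the back stop. Let go of both and leave the other things on the shelf where they are.

Things in the scene. Friction and masses are not known exactly. Their poses are not given: they have to be found in the camera images.
- tub_orange_mid (a point): orange flat-sided closed plastic seed tub with white lid, 110 mm long (x), 50 mm wide (y), 55 mm tall (z), about 0.25 kg, rigid; this point is its centre, half-way up (27.5 mm above its underside). At the start it stands lengthwise part way up rack_a, on the sloped floor.
- tub_blue_mid (a point): blue flat-sided closed plastic seed tub with white lid, 110 mm long (x), 50 mm wide (y), 55 mm tall (z), about 0.25 kg, rigid; this point is its centre, half-way up (27.5 mm above its underside). At the start it stands upright on the bench, to one side of the racks.
- rack_a: holds the orange tub at the start; fixed 10 degree sloped rack, low end far from the robot. Origin: on the grey floor at the middle of the back stop's inner face, 30 mm above the bench; x down the slope to the stop, y across, z square off the floor. Lane 66 mm wide, green side rails 4 mm thick and 12 mm high, stop 40 mm high. Tubs do not slide by themselves: push, a few N.
- rack_b: empty at the start; fixed 10 degree sloped rack, low end far from the robot. Origin: on the grey floor at the middle of the back stop's inner face, 30 mm above the bench; x down the slope to the stop, y across, z square off the floor. Lane 66 mm wide, green side rails 4 mm thick and 12 mm high, stop 40 mm high. Tubs do not slide by themselves: push, a few N.
- rack_a_top (a point): middle of the upper, open end of rack_a's sloped floor (floor 260 mm long), nearest the robot; axes as the rack's
- rack_a_bar (a point): centre of rack_a's steel keeper bar, 8 mm thick, across the lane (y) 35 mm before the stop; its underside is 66 mm above the floor, on 8 mm posts just outside the rails. The tub slides under it
- rack_b_top (a point): middle of the upper, open end of rack_b's sloped floor (floor 260 mm long), nearest the robot; axes as the rack's
- rack_b_bar (a point): centre of rack_b's steel keeper bar, 8 mm thick, across the lane (y) 35 mm before the stop; its underside is 66 mm above the floor, on 8 mm posts just outside the rails. The tub slides under it
- jar: bystander: closed amber glass jar with green lid, 68 mm diameter, 110 mm tall, loose; origin at centre of its underside
- dish: bystander: blue ceramic bird bath dish, 190 mm across, 45 mm tall, loose; origin at centre of underside
- scoop: bystander: small green plastic seed scoop, open-fronted box 85 x 62 x 36 mm with a round 95 mm handle, loose; origin under the middle of its box, handle along its -x
- pot: bystander: terracotta pot, 110 mm across, 100 mm tall, loose; origin at centre of underside
- perch: bystander: wooden perch dowel, 14 mm thick, 218 mm long along its y, with an 18 mm square block on each end, loose; origin under its middle

How it is judged:
By the outcome, as a careful person would: the job done as asked, in the order asked, and still so for the second after the job is handed in, with the robot touching nothing.
It also fails if it takes over 62 s, if anything falls off the work surface, if the arm or the gripper's body presses on something with over 40 N, if the wrist force passes 120 N, or if a joint passes its speed limit or range.

## Robot

A 6-joint arm with a two-finger parallel gripper is mounted at the origin on the work surface. World frame = base frame: x ahead of the robot, y to its left, z up, the work surface at z = 0. Lengths are in mm, angles in rad, forces in N, time in s.
With the tool pointing down it reaches from about 400 to 825 mm from the base axis. Payload 7 kg.
Tool frame: the origin (TCP) lies on the centre line of the jaws, within the pads' length; the fingertips stand 25 mm ahead of it and the grasp point (between the pads) lies 6 mm ahead of it; z points along the fingers, y is the direction in which the jaws open and shut (so a half turn about z gives the same grasp; the last joint's range is limited). The gripper opens to 88 mm and grips with 3 to 60 N. Pads are 19 mm wide; open, the fingers measure 130 mm over their backs; the gripper's body (78 mm by 193 mm) begins 47 mm behind the grasp point.
Start: joints at [-1.035, 0.359, 0.012, 0, -1.224, -0.288], TCP at [165.533, -654.366, 251.561] pointing down, gripper open.
Joint ranges: [-3.07, 3.07], [-1.43, 2.12], [-1.02, 1.25], [-3.03, 1.67], [-3.05, -0], [-3.03, 3.03]. Speed limits (rad/s): [2.39, 2.39, 3.01, 3.14, 3.14, 3.14].

## Interface

Orientations are given as a unit quaternion [w, x, y, z].
In Python, from bench import ctrl gives the robot as it stands.
- The arm moves only by the tool apply_moves, never from a script. Its argument "rows" is a list of rows, each a list of 7 numbers: the turn, a rotation vector about the tool's x, y, z scaled (see below), then the shift along the tool's x, y, z scaled (see below), then the opening, from 0 (shut) to 1 (fully open). A call has 1 to 20 rows; each row shifts and turns the commanded pose from where the row before left it, along the tool's axes as they then stand; what a row does not reach is not made up. The controller multiplies each number of a shift by 0.75 m and each number of a turn by 45 degrees. A row lasts 1/12 s, in which the tool goes at most 41.7 mm and 7.16 degrees, less where a joint would pass 70% of its speed; a pose out of reach is approached as far as the arm can. A call with a number of a shift or a turn outside -1 to 1 is refused whole. A call with a gripper value outside its range is refused whole. The fingers move at their own pace and stop on an object; "squeeze" is the grip in N (left out, the last holds). Time passes only in rows, so rows that do not move let the fingers close. It gives the time, the measured TCP pose, the force and the opening at its end, in the units of the state.
- ctrl.state(): the state, without advancing time (a new reading comes with each control period).
- ctrl.snapshot(name): name is "side" or "top"; returns (picture, depth): 480x640x3 uint8, red, green, blue; 480x640 float32, mm along the optical axis (not along the pixel's ray), 0 where there is no reading.
- ctrl.calibration(name): a dict with "vertical_fov" (degrees; the focal length in pixels is half the picture's height over the tangent of half this angle, whatever the lens; pixels are square), "cx", "cy" (the principal point, pixels), "origin" and "rotation" of the camera in the world. Camera axes: x right, y down, z forward; pixel columns grow to the right and rows downward; lengths in mm; the calibration is good to about 2 mm. A picture is of the moment at which its call begins. calibration takes no time and is no camera call.
- ctrl.hand_in(): hands the job in, once; it reports no verdict.
Trained networks look in the newest picture that a camera, given by its name, has taken for a name from the list of things; names that differ only in an ending like _2 or _b are one class to them, and where a whole thing is asked for, a point or a joint stands for the part that bears it (a point fixed in the world has none). Each returns a list of dicts, best first, with "conf" (0 to 1); they miss things now and then, are a little off and sometimes report something else, mostly with a low value. They report only what shows in the picture. A call takes as long as a camera call.
- ctrl.masks_of(target, camera): "region" (480x640 bool, what is visible of it) and "at" ([column, row] in pixels, amid what is visible of it).
- ctrl.mark_of(target, camera): "at" ([column, row] in pixels: a listed point, or the origin of a listed thing).
The state is a dict: "time_s": time; "joints": joint angles; "qvel": joint speeds; "joint_efforts": joint torques, N m; "ee_pos": TCP position; "eef_rot": TCP orientation; "contact_force": force on the tool from outside, world axes, zero at the start; "ft_torque": the same for the moment, N m; "gripper_width": opening from 0.0 (shut) to 1.0 (fully open).
Only numpy, scipy, OpenCV 4.12 (cv2) and the standard library are available. Lean on these libraries where they do the work, as an engineer would, in place of code of your own. Each camera call takes 0.05 s, during which the arm holds its last target.

## Working session

There is one attempt and no reset: what is moved stays moved. The work goes in short steps, Python scripts to look and compute and a tool call to move; the robot and the scene stay as the last step left them, time stands still between calls to the robot, and variables do not carry over. Pictures are saved under pics/ and viewed, and the job is handed in when it is done.

Besides the shell and the picture viewer there is one more tool, called in YAML: its name, and indented under it one key for each argument. apply_moves: Moves the arm, as the interface text tells. Its arguments: {"type":"object","properties":{"rows":{"type":"array","items":{"type":"array","items":{"type":"number","minimum":-1,"maximum":1}}},"squeeze":{"type":"number"}},"required":["rows"]}

```bash
ls; mkdir -p pics; python3 - <<'E'
from bench import ctrl
import cv2
for n in("side","top"):
    p,d=ctrl.snapshot(n); cv2.imwrite(f"pics/{n}0.png",p[:,:,::-1]); print(n,ctrl.calibration(n))
print(ctrl.state())
E
```

```text
pics
side {'vertical_fov': 44.454497478999, 'cx': 315.55323278396025, 'cy': 228.49027946021423, 'origin': array([-220.41556697,  888.22286198,  933.4977855 ]), 'rotation': array([ 0.16318047, -0.33225487,  0.82094367, -0.43477618])}
top {'vertical_fov': 51.03845541549834, 'cx': 326.05239137847207, 'cy': 233.27436378036256, 'origin': array([ 4.17092332e+02, -6.13798904e-01,  1.31921380e+03]), 'rotation': array([-0.06023154,  0.71052493, -0.69808002,  0.06489048])}
{'time_s': 0.1, 'joints': array([-1.03488705e+00,  3.59331068e-01,  1.11788793e-02, -2.94742735e-04,
       -1.22405170e+00, -2.88095045e-01]), 'qvel': array([-9.05888761e-05, -2.21182132e-03,  3.30505372e-03,  1.84377993e-03,
       -1.59630243e-03, -1.43580210e-03]), 'joint_efforts': array([-2.25610340e-03, -5.84161985e+01,  2.93750292e+01,  7.01553404e+00,
        1.01717180e-02, -7.00911687e-05]), 'ee_pos': array([ 165.45556955, -654.02766494,  250.7209483 ]), 'eef_rot': array([-1.54854832e-04, -1.23540476e-01,  9.92339275e-01,  7.00375892e-04]), 'contact_force': array([-0.72069958, -0.21051995, -0.39270353]), 'ft_torque': array([ 0.02353648, -0.01096611, -0.02177589]), 'gripper_width': 0.9993451919150481}
```

View pics/side0.png

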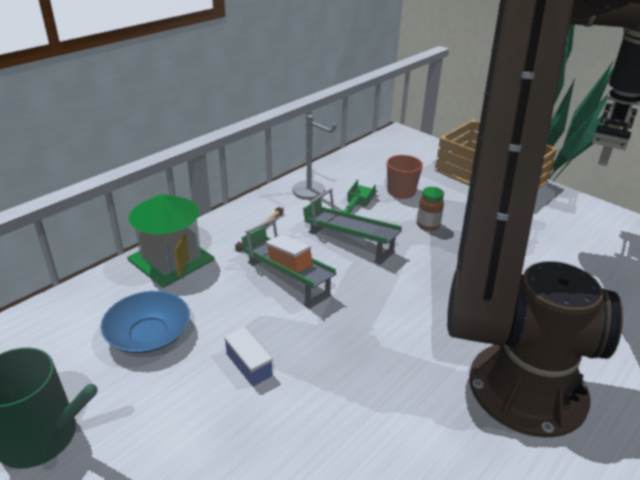

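View pics/top0.png

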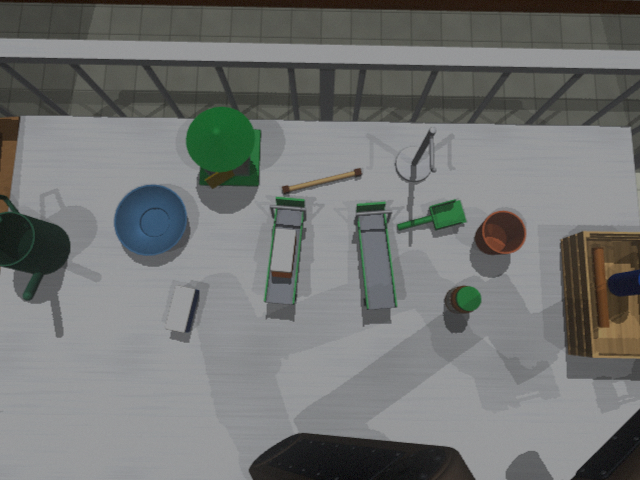

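The top view shows rack_a at about (285,250) holding the orange tub, the empty rack_b at (376,255), and the blue tub upright at (182,307). The jar is at (465,298). Next I'll measure them.

```bash
cat > h.py <<'E'
from bench import ctrl
import numpy as np, cv2
from scipy.spatial.transform import Rotation as R
def rot(q): return R.from_quat(q,scalar_first=True)
def cal(n):
    c=ctrl.calibration(n); f=240/np.tan(np.radians(c['vertical_fov']/2)); return f,c['cx'],c['cy'],np.array(c['origin']),rot(c['rotation']).as_matrix()
def cloud(n,d):
    f,cx,cy,o,M=cal(n); v,u=np.mgrid[:480,:640]
    P=np.stack([(u-cx)/f*d,(v-cy)/f*d,d],-1); return P@M.T+o
def ray(n,at):
    f,cx,cy,o,M=cal(n); r=M@np.array([(at[0]-cx)/f,(at[1]-cy)/f,1]); return o,r
def atz(n,at,z):
    o,r=ray(n,at); return o+r*(z-o[2])/r[2]
def tri(at1,at2):
    o1,r1=ray("top",at1);o2,r2=ray("side",at2)
    A=np.stack([r1,-r2],1); t=np.linalg.lstsq(A,o2-o1,rcond=None)[0]
    a,b=o1+r1*t[0],o2+r2*t[1]; return (a+b)/2,np.linalg.norm(a-b)
E
python3 - <<'E'
from h import *
np.set_printoptions(precision=1,suppress=True)
im={}
for n in("top","side"):
    im[n]=ctrl.snapshot(n); np.save(n+"_d.npy",im[n][1]); np.save(n+"_p.npy",im[n][0])
for t in("tub_orange_mid","tub_blue_mid","rack_a","rack_a_top","rack_a_bar","rack_b","rack_b_top","rack_b_bar"):
    r={n:ctrl.mark_of(t,n)[:3] for n in im}
    for n in r: print(t,n,[(np.array(x['at']),round(x['conf'],2)) for x in r[n]])
    for x in r['top'][:2]:
        for y in r['side'][:2]:
            p,e=tri(x['at'],y['at']); print("   tri",p,e) if e<15 else 0
d=im['top'][1];C=cloud("top",d)
for t in("tub_orange_mid","tub_blue_mid"):
    m=ctrl.masks_of(t,"top")[0]; reg=m['region']&(d>0); P=C[reg]
    zt=np.percentile(P[:,2],90); 
    Q=P[abs(P[:,2]-np.median(P[:,2]))<12] 
    rc=cv2.minAreaRect(Q[:,:2].astype(np.float32)); print(t,m['conf'],m['at'],reg.sum(),zt,np.median(P[:,2]),rc)
print(ctrl.state()['time_s'])
E
```

```text
tub_orange_mid top [(array([281.1, 252.4]), 0.7)]
tub_orange_mid side [(array([287.5, 251.7]), 0.64)]
   tri [588.7 104.1  85.9] 2.0919034782968686
tub_blue_mid top [(array([180.8, 306.7]), 0.84), (array([453.4, 301.8]), 0.5)]
tub_blue_mid side [(array([248.1, 356.7]), 0.91)]
   tri [450.7 357.6  24. ] 4.687725542943998
rack_a top [(array([286.6, 204.4]), 0.9), (array([370.3, 211.7]), 0.79)]
rack_a side [(array([256.4, 244.2]), 0.86), (array([311.1, 216.8]), 0.62)]
   tri [718.9  95.2  37.3] 6.586330112375504
   tri [ 715.1 -119.1   21.5] 13.557436749623196
rack_a_top top [(array([288.5, 208.7]), 0.34)]
rack_a_top side [(array([324.9, 280.9]), 0.96), (array([259.1, 233. ]), 0.73)]
   tri [703.1  90.8  76.6] 4.977202853921307
rack_a_bar top [(array([284.5, 207.1]), 0.74), (array([382.2, 307.2]), 0.21)]
rack_a_bar side [(array([261.4, 226. ]), 0.8), (array([318.9, 193.2]), 0.73)]
   tri [696.1  95.3 105.1] 5.887772776855627
rack_b top [(array([286.6, 204.4]), 0.9), (array([370.3, 211.7]), 0.79)]
rack_b side [(array([256.4, 244.2]), 0.86), (array([311.1, 216.8]), 0.62)]
   tri [718.9  95.2  37.3] 6.586330112375504
   tri [ 715.1 -119.1   21.5] 13.557436749623196
rack_b_top top [(array([380.4, 306. ]), 0.68)]
rack_b_top side [(array([394.5, 236. ]), 0.65)]
   tri [ 459.5 -144.8   72.8] 4.444115789062799
rack_b_bar top [(array([372.2, 212.7]), 0.72)]
rack_b_bar side [(array([321.2, 199.7]), 0.85), (array([259.9, 232. ]), 0.58)]
   tri [ 691.5 -122.1   88.5] 1.321972630082316Traceback (most recent call last):
  File "<stdin>", line 14, in <module>
IndexError: list index out of range
```

```bash
python3 - <<'E'
from h import *
np.set_printoptions(precision=1,suppress=True,linewidth=150)
p=np.load("top_p.npy");d=np.load("top_d.npy")
C=cloud("top",d)
c=p[180:320,150:420]; cv2.imwrite("pics/crop1.png",cv2.resize(c[:,:,::-1],None,fx=2.9,fy=2.9,interpolation=cv2.INTER_CUBIC))
print("bench z",np.median(C[340:380,150:200,2]),C[340:380,150:200,2].std(),(d==0).mean())
for row in range(200,312,6):
    print(row,C[row,354:400:3,2].round(0))
print()
for row in range(196,306,6):
    print(row,C[row,262:306:3,2].round(0))
print()
for row in range(280,340,4):
    print(row,C[row,162:204:3,2].round(0))
for n in("top","side"):
  for t in("tub_orange_mid","tub_blue_mid","rack_a"):
    for m in ctrl.masks_of(t,n): print(n,t,m['conf'],m['at'],m['region'].sum())
E
```

```text
bench z -0.8192598069755377 78.00088465614166 0.003994140625
200 [ 4. -3. -3.  1. -2.  2. -5. -3. -1.  2. -1.  1. -6.  2. -3. -4.]
206 [ 0. 63. 64. 63. 62. 56. 58. 53. 54. 56. 51. -3. -0.  0. -2. -8.]
212 [ -1.  46.  28. 108. 107. 109. 107. 105. 109. 108. 108. 104. 110.  -2.   0.  -5.]
218 [-6. 87. 34. 32. 34. 35. 28. 37. 35. 29. 41. 59. 67. -3. -2.  0.]
224 [ 2. 47. 35. 35. 30. 37. 35. 33. 32. 39. 35. -0. -3. -1. -3. 14.]
230 [-2.  2. 51. 38. 38. 40. 39. 43. 43. 39. 44. 50. -0.  1. -6.  8.]
236 [-1. -2. 51. 44. 40. 41. 38. 40. 38. 41. 45. 59.  1. -0. -1. -1.]
242 [ 1. -1. 58. 43. 50. 43. 50. 45. 40. 46. 43. 47. -2.  4. -4. -2.]
248 [ 1. -0. -1. 49. 46. 47. 47. 49. 49. 46. 50. 46.  0. -2. -0. -6.]
254 [-4. -2.  2. 51. 49. 48. 45. 48. 48. 53. 51. 57. 65. -5. -4. -6.]
260 [-1.  1. -1. 66. 56. 55. 51. 49. 52. 52. 55. 56. 67.  1.  1.  0.]
266 [ 0. -1. -4. 70. 57. 54. 49. 53. 55. 54. 55. 58. 56. -1.  2.  2.]
272 [ 1. -1.  2. 63. 59. 58. 60. 62. 59. 58. 59. 54. 53. 65. -3.  5.]
278 [ 2.  1.  2. -3. 58. 59. 57. 60. 63. 62. 59. 65. 59. 74.  1. -3.]
284 [ 1.  2.  0.  0. 80. 63. 65. 61. 67. 64
[... 2315 characters left out ...]
-1. -2.  1.]
316 [-3. -1. 53. 53. 59. 50. 58. 50. 58. 52. 13.  0.  1.  1.]
320 [-3.  3. 49. 55. 54. 55. 54. 54. 53. 38.  6. -0.  2.  1.]
324 [ 2. -1. 55. 55. 55. 52. 57. 50. 51. 28.  0. -5. -1.  1.]
328 [ 4. 50. 56. 53. 57. 53. 53. 55. 49. 21. -0.  2.  4. -2.]
332 [ 3. -5. -2. -2.  2. -0. -6. 53. 21.  0. -1.  3.  1. -6.]
336 [-5. -7. -3.  3. -7. -4.  0.  0. -2.  2.  3.  5. -3. -3.]
top tub_blue_mid 0.65 [182.3, 308.7] 1096
top rack_a 0.65 [377.2, 259.7] 3189
top rack_a 0.6 [284.4, 230.0] 2037
side tub_orange_mid 0.93 [287.4, 253.3] 1276
side tub_blue_mid 0.6 [249.3, 356.6] 1707
side tub_blue_mid 0.18 [357.2, 194.5] 615
side rack_a 0.72 [303.1, 270.5] 2055
side rack_a 0.57 [351.9, 226.6] 2588
```

View pics/crop1.png

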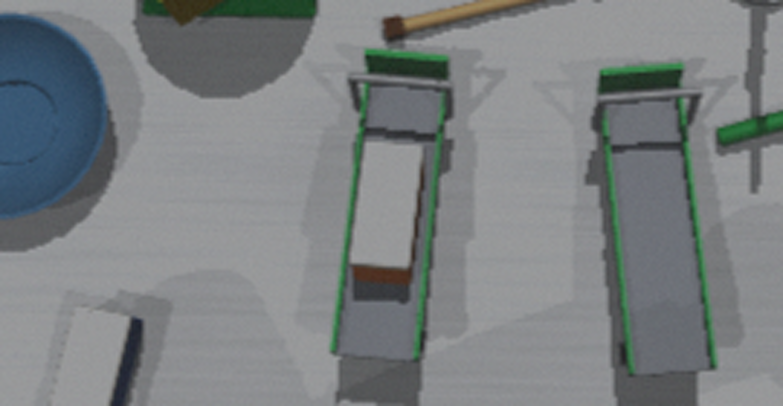

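```bash
cat >> h.py <<'E'
def rackfit(C,win):
    r0,r1,c0,c1=win; mid=[];Ps=[]
    S=C[r0:r1,c0:c1]
    for row in S:
        k=np.where((row[:,2]>20)&(row[:,2]<200))[0]
        if len(k)<15: continue
        # edges to pixel border: half-pixel outward
        L,Rr=row[k[0]],row[k[-1]]
        mid.append((L+Rr)/2)
    mid=np.array(mid)
    return mid
E
python3 - <<'E'
from h import *
np.set_printoptions(precision=1,suppress=True,linewidth=150)
p=np.load("top_p.npy");d=np.load("top_d.npy"); C=cloud("top",d)
hsv=cv2.cvtColor(p,cv2.COLOR_RGB2HSV)
green=(hsv[...,0]>45)&(hsv[...,0]<80)&(hsv[...,1]>90)
from scipy.optimize import least_squares
s,c=np.sin(np.radians(10)),np.cos(np.radians(10))
def frame(x,y,yaw):
    M=(R.from_euler('z',yaw)*R.from_euler('y',10,degrees=True)).as_matrix(); return M,np.array([x,y,30.])
for name,(r0,r1,c0,c1) in dict(a=(212,305,262,306),b=(216,312,354,402)).items():
    V,U=np.mgrid[r0:r1,c0:c1]; g=green[r0:r1,c0:c1]
    # green rail pixels: reproject their rays on rail top plane; left/right by side
    gu,gv=U[g],V[g]
    f,cx,cy,o,Mc=cal("top")
    rays=np.stack([(gu-cx)/f,(gv-cy)/f,np.ones(len(gu))],1)@Mc.T
    fl=C[r0:r1,c0:c1][~g]; fl=fl[(fl[:,2]>20)]
    def local(q,P): 
        M,t=frame(*q); return (P-t)@M
    def res(q):
        M,t=frame(*q); n=M[:,2]; k=((t+n*11-o)@n)/(rays@n); Q=o+rays*k[:,None]; L=(Q-t)@M
        lat=abs(abs(L[:,1])-35).clip(0,15)
        F=local(q,fl); z=F[abs(F[:,2])<100][:,2]
        return np.r_[lat*1.0, np.where(abs(F[:,2])<12,F[:,2],12)*.5]
    q=least_squares(res,[718,95 if name=='a' else -120,-.05 if name=='a' else .05],loss='soft_l1',f_scale=3,x_scale=[10,10,.1],diff_step=1e-4).x
    M,t=frame(*q); rr=res(q); print(name,q,np.degrees(q[2]),"n green",g.sum(),"lat med",np.median(rr[:g.sum()]))
    k=((t-o)@M[:,2])/(rays@M[:,2]); print(" top pt",t-260*M[:,0]," bar",t-35*M[:,0]+70*M[:,2])
    def pix(P): v=Mc.T@(P-o); return [round(v[0]/v[2]*f+cx,1),round(v[1]/v[2]*f+cy,1)]
    print(" px origin",pix(t),"top",pix(t-260*M[:,0]),"bar",pix(t-35*M[:,0]+70*M[:,2]),"stoptop",pix(t+40*M[:,2]))
    img=p.copy() if name=='a' else img
    for a,b in [((0,-33,0),(-260,-33,0)),((0,33,0),(-260,33,0)),((-260,-33,0),(-260,33,0)),((-35,-33,70),(-35,33,70)),((0,-33,40),(0,33,40))]:
        A,B=pix(t+M@np.array(a)),pix(t+M@np.array(b)); cv2.line(img,tuple(int(round(v)) for v in A),tuple(int(round(v)) for v in B),(255,0,0),1)
    if name=='a':
        al=local(q,C[225:280,262:306].reshape(-1,3)); k=(abs(al[:,2]-55)<8)&(abs(al[:,1])<40); T=al[k]
        print(" orange lid in rack a:",T.mean(0),cv2.minAreaRect(T[:,:2].astype(np.float32)))
B=C[275:340,150:215].reshape(-1,3); T=B[abs(B[:,2]-55)<9]; print("blue",T.mean(0),cv2.minAreaRect(T[:,:2].astype(np.float32)))
cv2.imwrite("pics/fit1.png",cv2.resize(img[180:320,150:420,::-1],None,fx=2.9,fy=2.9,interpolation=cv2.INTER_NEAREST))
E
```

```text
a [719.1  88.2  -0.1] -3.865683013600311 n green 276 lat med 0.9587967820692427
 top pt [463.6 105.5  75.1]  bar [696.8  89.7 105. ]
 px origin [np.float64(290.2), np.float64(206.0)] top [np.float64(279.0), np.float64(303.2)] bar [np.float64(287.5), np.float64(207.8)] stoptop [np.float64(289.5), np.float64(199.8)]
 orange lid in rack a: [-141.8   -0.4   54.8] ((-139.94261169433594, -0.12555694580078125), (51.0035514831543, 111.62799072265625), 89.94314575195312)
b [ 708.8 -120.9    0.1] 5.447771772672334 n green 342 lat med 1.2030738953086555
 top pt [ 453.9 -145.3   75.1]  bar [ 686.6 -123.1  105. ]
 px origin [np.float64(369.7), np.float64(211.3)] top [np.float64(381.2), np.float64(309.0)] bar [np.float64(373.4), np.float64(213.4)] stoptop [np.float64(370.9), np.float64(205.3)]
blue [446.6 351.6  54.2] ((447.2172546386719, 352.3812255859375), (52.52123260498047, 110.712890625), 79.25518035888672)
```

View pics/fit1.png

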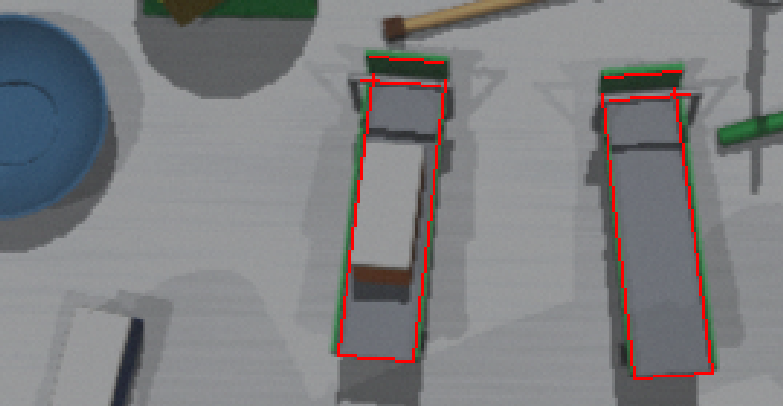

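```bash
cat >> h.py <<'E'
import sys
RA=(719.1,88.2,-3.87); RB=(708.8,-120.9,5.45)
def rframe(r):
    M=(R.from_euler('z',r[2],degrees=True)*R.from_euler('y',10,degrees=True)).as_matrix(); return M,np.array([r[0],r[1],30.])
def tool_in(M): # tool x=-rx, y=ry, z=-rz
    return np.stack([-M[:,0],M[:,1],-M[:,2]],1)
def tgt(r,loc):
    M,t=rframe(r); return t+M@np.array(loc,float),tool_in(M)
def plan(p0,R0,p1,R1,mm=34,deg=6):
    rv=R.from_matrix(R0.T@R1).as_rotvec(); v=R0.T@(p1-p0)
    N=max(1,int(np.ceil(max(np.linalg.norm(v)/mm,np.degrees(np.linalg.norm(rv))/deg))))
    d=R.from_rotvec(rv/N).as_matrix(); S=sum(np.linalg.matrix_power(d,k) for k in range(N))
    dp=np.linalg.solve(S,v)
    row=np.round(np.r_[np.degrees(rv/N)/45,dp/750],4)
    return N,[float(x) for x in row]
def route(wps,**k):
    s=ctrl.state(); p,M=np.array(s['ee_pos']),rot(s['eef_rot']).as_matrix()
    print("t",round(s['time_s'],2),"pos",p.round(1),"F",np.round(s['contact_force'],1),"g",round(s['gripper_width'],3))
    for w in wps:
        kk=dict(k); 
        if len(w)>2: kk['mm']=w[2]
        N,row=plan(p,M,w[0],w[1],**kk); print(N,"x",row," ->",w[0].round(1)); p,M=w[0],w[1]
E
python3 - <<'E'
from h import *
_,Ta=tgt(RA,(0,0,0))
route([(np.array([470.,-250,250]),Ta),(tgt(RA,(-232,0,120))[0],Ta),(tgt(RA,(-232,0,44))[0],Ta,25)])
E
```

```text
t 1.35 pos [ 165.5 -654.4  251.6] F [-0.3 -0.3  0. ] g 1.002
15 x [-0.0023, 0.0147, 0.0267, -0.0306, 0.0332, -0.0022]  -> [ 470. -250.  250.]
11 x [0.0, 0.0, 0.0, -0.0035, 0.0429, 0.007]  -> [511.9 102.2 188.5]
4 x [0.0, 0.0, 0.0, 0.0, -0.0, 0.0253]  -> [498.8 103.1 113.6]
```

apply_moves:
  rows:
    - [-0.0023,0.0147,0.0267,-0.0306,0.0332,-0.0022,0]
    - [-0.0023,0.0147,0.0267,-0.0306,0.0332,-0.0022,0]
    - [-0.0023,0.0147,0.0267,-0.0306,0.0332,-0.0022,0]
    - [-0.0023,0.0147,0.0267,-0.0306,0.0332,-0.0022,0]
    - [-0.0023,0.0147,0.0267,-0.0306,0.0332,-0.0022,0]
    - [-0.0023,0.0147,0.0267,-0.0306,0.0332,-0.0022,0]
    - [-0.0023,0.0147,0.0267,-0.0306,0.0332,-0.0022,0]
    - [-0.0023,0.0147,0.0267,-0.0306,0.0332,-0.0022,0]
    - [-0.0023,0.0147,0.0267,-0.0306,0.0332,-0.0022,0]
    - [-0.0023,0.0147,0.0267,-0.0306,0.0332,-0.0022,0]
    - [-0.0023,0.0147,0.0267,-0.0306,0.0332,-0.0022,0]
    - [-0.0023,0.0147,0.0267,-0.0306,0.0332,-0.0022,0]
    - [-0.0023,0.0147,0.0267,-0.0306,0.0332,-0.0022,0]
    - [-0.0023,0.0147,0.0267,-0.0306,0.0332,-0.0022,0]
    - [-0.0023,0.0147,0.0267,-0.0306,0.0332,-0.0022,0]
  squeeze: 20

```text
time_s: 2.6
ee_pos: [470.6, -248.2, 250.2]
eef_rot: [-0.087, 0.034, 0.996, 0.003]
contact_force: [1.0, -0.0, 0.6]
gripper_width: 0.006
```

apply_moves:
  rows:
    - [0,0,0,-0.0035,0.0429,0.007,0]
    - [0,0,0,-0.0035,0.0429,0.007,0]
    - [0,0,0,-0.0035,0.0429,0.007,0]
    - [0,0,0,-0.0035,0.0429,0.007,0]
    - [0,0,0,-0.0035,0.0429,0.007,0]
    - [0,0,0,-0.0035,0.0429,0.007,0]
    - [0,0,0,-0.0035,0.0429,0.007,0]
    - [0,0,0,-0.0035,0.0429,0.007,0]
    - [0,0,0,-0.0035,0.0429,0.007,0]
    - [0,0,0,-0.0035,0.0429,0.007,0]
    - [0,0,0,-0.0035,0.0429,0.007,0]
    - [0,0,0,0,0,0,0]
    - [0,0,0,0,0,0,0]

```text
time_s: 3.68
ee_pos: [511.9, 103.5, 187.4]
eef_rot: [-0.087, 0.032, 0.996, 0.002]
contact_force: [-1.1, -0.2, -0.3]
gripper_width: 0.006
```

```bash
python3 - <<'E'
from h import *
_,Ta=tgt(RA,(0,0,0))
route([(tgt(RA,(-232,0,44))[0],Ta,25),(tgt(RA,(-210,0,44))[0],Ta,25)])
p,d=ctrl.snapshot("top"); cv2.imwrite("pics/t2.png",p[...,::-1])
E
```

```text
t 3.68 pos [511.9 103.5 187.4] F [-1.1 -0.2 -0.3] g 0.006
3 x [-0.0005, -0.0003, 0.0011, 0.0, -0.0005, 0.0333]  -> [498.8 103.1 113.6]
1 x [0.0, 0.0, 0.0, -0.0293, 0.0, 0.0]  -> [520.4 101.6 109.8]
```

View pics/t2.png

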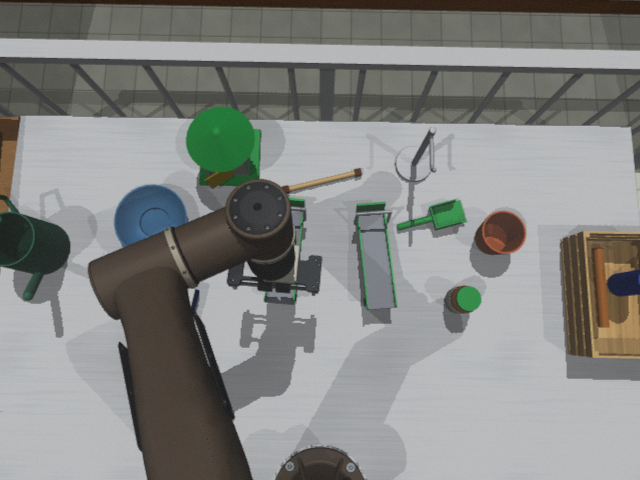

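The gripper is at about (275,275), above the upper end of rack_a. Next I'll lower it behind the orange tub and push.

apply_moves:
  rows:
    - [-0.0005,-0.0003,0.0011,0,-0.0005,0.0333,0]
    - [-0.0005,-0.0003,0.0011,0,-0.0005,0.0333,0]
    - [-0.0005,-0.0003,0.0011,0,-0.0005,0.0333,0]
    - [0,0,0,0,0,0,0]
    - [0,0,0,-0.01,0,0,0]
    - [0,0,0,-0.01,0,0,0]
    - [0,0,0,-0.01,0,0,0]
    - [0,0,0,-0.01,0,0,0]
    - [0,0,0,-0.01,0,0,0]
    - [0,0,0,-0.01,0,0,0]

```text
time_s: 4.57
ee_pos: [544.0, 98.6, 106.7]
eef_rot: [-0.087, 0.035, 0.996, 0.003]
contact_force: [-0.9, 0.2, 2.5]
gripper_width: 0.008
```

```bash
cat >> h.py <<'E'
def where(r):
    s=ctrl.state(); M,t=rframe(r); print("t",round(s['time_s'],2),"loc",(M.T@(s['ee_pos']-t)).round(1),"Floc",(M.T@s['contact_force']).round(1),"g",round(s['gripper_width'],3))
E
python3 -c "
from h import *
where(RA)
p,d=ctrl.snapshot('side'); cv2.imwrite('pics/s3.png',cv2.resize(p[150:330,180:440,::-1],None,fx=3,fy=3))"
```

```text
t 4.57 loc [-186.    -1.4   45.1] Floc [-1.3  0.1  2.3] g 0.008
```

View pics/s3.png

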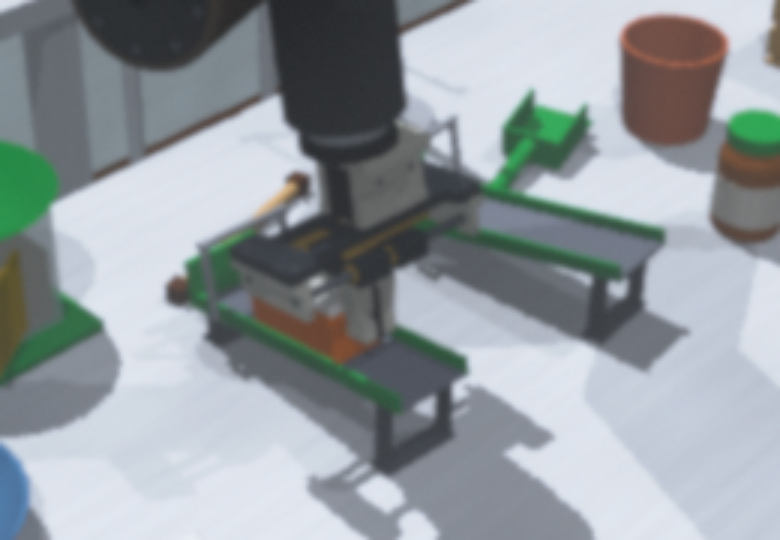

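The fingers stand behind the orange tub in rack_a, at about (375,320) in the crop. I'll keep pushing and slow down near the stop.

apply_moves:
  rows:
    - [0,0,0,-0.01,0,0,0]
    - [0,0,0,-0.01,0,0,0]
    - [0,0,0,-0.01,0,0,0]
    - [0,0,0,-0.01,0,0,0]
    - [0,0,0,-0.01,0,0,0]
    - [0,0,0,-0.01,0,0,0]
    - [0,0,0,-0.005,0,0,0]
    - [0,0,0,0,0,0,0]

```text
time_s: 5.28
ee_pos: [592.1, 95.3, 97.3]
eef_rot: [-0.087, 0.035, 0.996, 0.003]
contact_force: [0.2, 0.1, 0.2]
gripper_width: 0.003
```

```bash
python3 -c "
from h import *
where(RA)
p,d=ctrl.snapshot('side'); cv2.imwrite('pics/s4.png',cv2.resize(p[150:330,180:440,::-1],None,fx=3,fy=3))"
```

```text
t 5.28 loc [-137.    -1.5   44.2] Floc [0.2 0.1 0.2] g 0.003
```

View pics/s4.png

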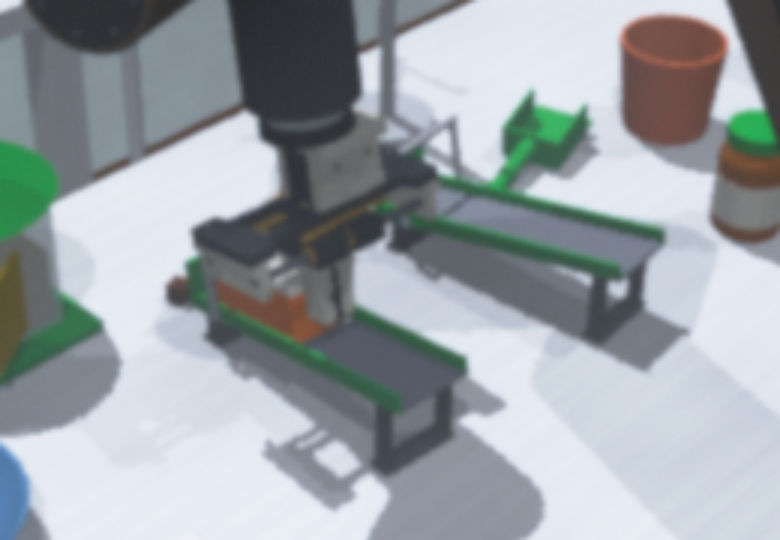

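apply_moves:
  rows:
    - [0,0,0,-0.005,0,0,0]
    - [0,0,0,-0.005,0,0,0]
    - [0,0,0,-0.005,0,0,0]
    - [0,0,0,-0.004,0,0,0]
    - [0,0,0,0,0,0,0]

```text
time_s: 5.75
ee_pos: [605.6, 94.4, 95.2]
eef_rot: [-0.087, 0.035, 0.996, 0.003]
contact_force: [1.2, -0.4, -0.0]
gripper_width: 0.005
```

apply_moves:
  rows:
    - [0,0,0,-0.003,0,0,0]
    - [0,0,0,0,0,0,0]

```text
time_s: 5.92
ee_pos: [607.5, 94.2, 94.9]
eef_rot: [-0.087, 0.035, 0.996, 0.003]
contact_force: [-0.2, 0.2, -0.3]
gripper_width: 0.004
```

```bash
python3 -c "
from h import *
where(RA)
p,d=ctrl.snapshot('side'); cv2.imwrite('pics/s5.png',cv2.resize(p[170:310,200:360,::-1],None,fx=4,fy=4))"
```

```text
t 5.92 loc [-121.3   -1.6   44.5] Floc [-0.2  0.2 -0.3] g 0.004
```

View pics/s5.png

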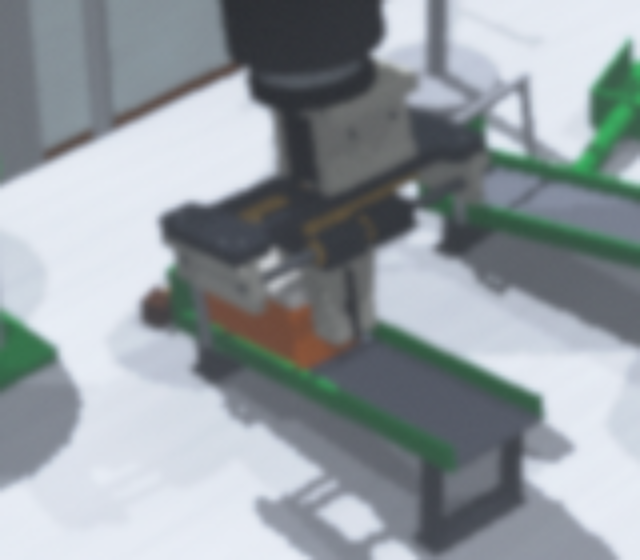

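apply_moves:
  rows:
    - [0,0,0,-0.003,0,0,0]
    - [0,0,0,-0.003,0,0,0]
    - [0,0,0,0,0,0,0]

```text
time_s: 6.22
ee_pos: [608.9, 94.0, 94.8]
eef_rot: [-0.089, 0.035, 0.995, 0.003]
contact_force: [-12.5, 2.7, 10.9]
gripper_width: 0.007
```

apply_moves:
  rows:
    - [0,0,0,-0.003,0,0,0]
    - [0,0,0,0,0,0,0]

```text
time_s: 6.38
ee_pos: [609.0, 94.0, 94.8]
eef_rot: [-0.091, 0.035, 0.995, 0.003]
contact_force: [-20.3, 4.6, 18.2]
gripper_width: 0.008
```

```bash
python3 -c "
from h import *
where(RA)"
```

```text
t 6.38 loc [-119.8   -1.7   44.7] Floc [-23.4   3.2  14.4] g 0.008
```

```bash
cat >> h.py <<'E'
def down(yaw): # tool z down, tool x = -(dir yaw)
    a=np.radians(yaw); return np.stack([[-np.cos(a),-np.sin(a),0],[-np.sin(a),np.cos(a),0],[0,0,-1.]],1)
E
python3 - <<'E'
from h import *
_,Ta=tgt(RA,(0,0,0)); D=down(-10.7)
route([(tgt(RA,(-175,0,44))[0],Ta),(tgt(RA,(-190,0,140))[0],Ta),(np.array([447.,352,190]),D),(np.array([447.,352,42]),D)])
E
```

```text
t 6.38 pos [609.   94.   94.8] F [-20.3   4.6  18.2] g 0.008
2 x [-0.0002, -0.0054, -0.0016, 0.0368, 0.001, 0.0007]  -> [554.8  99.3 103.7]
3 x [0.0, 0.0, 0.0, 0.0067, -0.0, -0.0427]  -> [556.7  99.2 200.9]
9 x [-0.0015, -0.0247, 0.0168, 0.0204, 0.0353, 0.0035]  -> [447. 352. 190.]
5 x [0.0, 0.0, 0.0, 0.0, 0.0, 0.0395]  -> [447. 352.  42.]
```

apply_moves:
  rows:
    - [0,0,0,0.01,0,0,0]
    - [0,0,0,0.03,0,0,0]
    - [0,0,0,0.0368,0,0,0]
    - [0,0,0,0.0067,0,-0.0427,0]
    - [0,0,0,0.0067,0,-0.0427,0]
    - [0,0,0,0.0067,0,-0.0427,0]
    - [-0.0015,-0.0247,0.0168,0.0204,0.0353,0.0035,0]
    - [-0.0015,-0.0247,0.0168,0.0204,0.0353,0.0035,0]
    - [-0.0015,-0.0247,0.0168,0.0204,0.0353,0.0035,0]
    - [-0.0015,-0.0247,0.0168,0.0204,0.0353,0.0035,1]
    - [-0.0015,-0.0247,0.0168,0.0204,0.0353,0.0035,1]
    - [-0.0015,-0.0247,0.0168,0.0204,0.0353,0.0035,1]
    - [-0.0015,-0.0247,0.0168,0.0204,0.0353,0.0035,1]
    - [-0.0015,-0.0247,0.0168,0.0204,0.0353,0.0035,1]
    - [-0.0015,-0.0247,0.0168,0.0204,0.0353,0.0035,1]
    - [0,0,0,0,0,0,1]
    - [0,0,0,0,0,0,1]

```text
time_s: 7.8
ee_pos: [449.4, 352.5, 190.4]
eef_rot: [0.001, 0.093, 0.996, 0.0]
contact_force: [1.5, -0.9, -0.5]
gripper_width: 0.545
```

```bash
python3 - <<'E'
from h import *
np.set_printoptions(precision=1,suppress=True)
D=down(-10.7)
route([(np.array([447.,352,42]),D)])
p,d=ctrl.snapshot('side'); cv2.imwrite('pics/s6.png',cv2.resize(p[170:410,180:440,::-1],None,fx=2.5,fy=2.5))
p,d=ctrl.snapshot('top'); cv2.imwrite('pics/t6.png',cv2.resize(p[180:340,130:400,::-1],None,fx=2.9,fy=2.9))
C=cloud('top',d); M,t=rframe(RA); L=(C[190:310,255:310].reshape(-1,3)-t)@M
k=(abs(L[:,2]-55)<8)&(abs(L[:,1])<32)&(L[:,0]<0); print(L[k].mean(0),cv2.minAreaRect(L[k][:,:2].astype(np.float32)))
E
```

```text
t 7.8 pos [449.4 352.5 190.4] F [ 1.5 -0.9 -0.5] g 0.545
5 x [0.0002, 0.0003, 0.0002, 0.0006, -0.0003, 0.0396]  -> [447. 352.  42.]
[-59.5  -1.   54.6] ((-55.580665588378906, -0.8028526306152344), (51.18600082397461, 110.51527404785156), 89.44189453125)
```

View pics/s6.png

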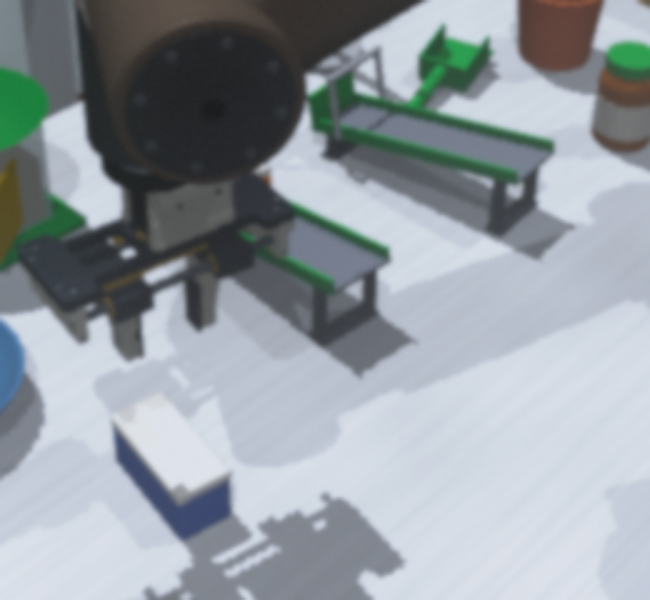

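View pics/t6.png

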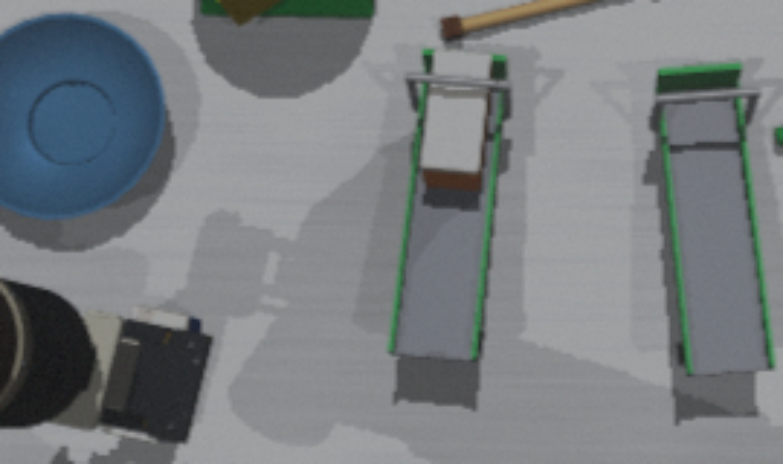

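The orange tub is under the bar and against the stop: its lid centre measures -55.6 mm, against an ideal of -55. The gripper hangs over the blue tub and is still opening, so I'll wait and then descend.

apply_moves:
  rows:
    - [0,0,0,0,0,0,1]
    - [0,0,0,0,0,0,1]
    - [0,0,0,0,0,0,1]
    - [0,0,0,0,0,0,1]
    - [0,0,0,0,0,0,1]
    - [0,0,0,0,0,0,1]
    - [0,0,0,0,0,0,1]
    - [0,0,0,0.003,-0.001,0.03,1]
    - [0,0,0,0,0,0.036,1]
    - [0,0,0,0,0,0.036,1]

```text
time_s: 8.73
ee_pos: [448.2, 351.1, 113.8]
eef_rot: [0.001, 0.094, 0.996, 0.001]
contact_force: [0.2, 0.2, -0.5]
gripper_width: 0.999
```

```bash
python3 - <<'E'
from h import *
D=down(-10.7)
route([(np.array([447.,352,42]),D,15)])
p,d=ctrl.snapshot('side'); cv2.imwrite('pics/s7.png',cv2.resize(p[250:410,160:320,::-1],None,fx=3.5,fy=3.5))
E
```

```text
t 8.73 pos [448.2 351.1 113.8] F [ 0.2  0.2 -0.5] g 0.999
5 x [0.0007, 0.0004, -0.0006, 0.0004, 0.0001, 0.0191]  -> [447. 352.  42.]
```

View pics/s7.png

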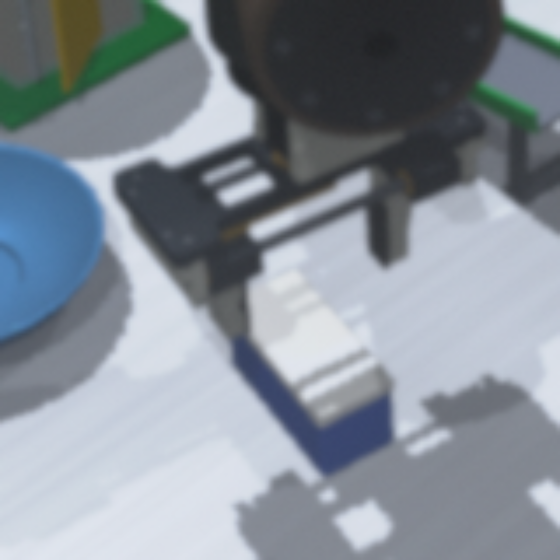

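The fingers straddle the blue tub (lid centre about (310,360) in the crop). I'll descend the rest and grip.

apply_moves:
  rows:
    - [0,0,0,0,0,0.019,1]
    - [0,0,0,0,0,0.019,1]
    - [0,0,0,0,0,0.019,1]
    - [0,0,0,0,0,0.019,1]
    - [0,0,0,0,0,0.019,1]
    - [0,0,0,0,0,0,1]

```text
time_s: 9.28
ee_pos: [447.2, 349.6, 40.7]
eef_rot: [-0.001, 0.095, 0.996, -0.001]
contact_force: [-0.6, -1.2, -0.3]
gripper_width: 1.003
```

apply_moves:
  rows:
    - [0,0,0,0,0,0,0]
    - [0,0,0,0,0,0,0]
    - [0,0,0,0,0,0,0]
    - [0,0,0,0,0,0,0]
    - [0,0,0,0,0,0,0]
    - [0,0,0,0,0,0,0]
    - [0,0,0,0,0,0,0]
    - [0,0,0,0,0,0,0]
    - [0,0,0,0,0,0,0]
    - [0,0,0,0,0,0,0]
  squeeze: 25

```text
time_s: 10.12
ee_pos: [448.7, 351.7, 43.5]
eef_rot: [0.001, 0.094, 0.996, 0.001]
contact_force: [-0.8, 2.3, 6.0]
gripper_width: 0.569
```

```bash
python3 - <<'E'
from h import *
_,Tb=tgt(RB,(0,0,0)); D=down(-10.7)
route([(np.array([447.,352,160]),D),(tgt(RB,(-150,0,140))[0],Tb)])
p,d=ctrl.snapshot('side'); cv2.imwrite('pics/s8.png',cv2.resize(p[250:410,160:320,::-1],None,fx=3.5,fy=3.5))
E
```

```text
t 10.12 pos [448.7 351.7  43.5] F [-0.8  2.3  6. ] g 0.569
4 x [0.0008, 0.0006, -0.0007, 0.0005, 0.0, -0.0388]  -> [447. 352. 160.]
15 x [0.0021, 0.0147, -0.0239, -0.0145, -0.0425, -0.004]  -> [ 585.9 -132.6  193.9]
```

View pics/s8.png

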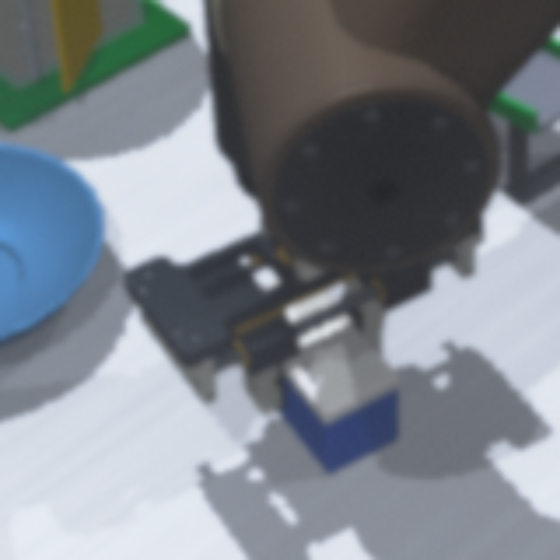

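The jaws hold the blue tub: opening 0.569, which is about 50 mm. I'll lift it and carry it over to rack_b.

apply_moves:
  rows:
    - [0,0,0,0,0,-0.025,0]
    - [0,0,0,0,0,-0.0388,0]
    - [0,0,0,0,0,-0.0388,0]
    - [0,0,0,0,0,-0.0388,0]
    - [0,0,0,0,0,-0.0388,0]

```text
time_s: 10.58
ee_pos: [447.1, 349.5, 178.3]
eef_rot: [-0.0, 0.095, 0.996, -0.001]
contact_force: [0.9, 1.1, -2.3]
gripper_width: 0.566
```

```bash
python3 - <<'E'
from h import *
_,Tb=tgt(RB,(0,0,0))
route([(tgt(RB,(-150,0,140))[0],Tb)])
E
```

```text
t 10.58 pos [447.1 349.5 178.3] F [ 0.9  1.1 -2.3] g 0.566
15 x [0.002, 0.0146, -0.0241, -0.0147, -0.0422, -0.0024]  -> [ 585.9 -132.6  193.9]
```

apply_moves:
  rows:
    - [0.002,0.0146,-0.0241,-0.0147,-0.0422,-0.0024,0]
    - [0.002,0.0146,-0.0241,-0.0147,-0.0422,-0.0024,0]
    - [0.002,0.0146,-0.0241,-0.0147,-0.0422,-0.0024,0]
    - [0.002,0.0146,-0.0241,-0.0147,-0.0422,-0.0024,0]
    - [0.002,0.0146,-0.0241,-0.0147,-0.0422,-0.0024,0]
    - [0.002,0.0146,-0.0241,-0.0147,-0.0422,-0.0024,0]
    - [0.002,0.0146,-0.0241,-0.0147,-0.0422,-0.0024,0]
    - [0.002,0.0146,-0.0241,-0.0147,-0.0422,-0.0024,0]
    - [0.002,0.0146,-0.0241,-0.0147,-0.0422,-0.0024,0]
    - [0.002,0.0146,-0.0241,-0.0147,-0.0422,-0.0024,0]
    - [0.002,0.0146,-0.0241,-0.0147,-0.0422,-0.0024,0]
    - [0.002,0.0146,-0.0241,-0.0147,-0.0422,-0.0024,0]
    - [0.002,0.0146,-0.0241,-0.0147,-0.0422,-0.0024,0]
    - [0.002,0.0146,-0.0241,-0.0147,-0.0422,-0.0024,0]
    - [0.002,0.0146,-0.0241,-0.0147,-0.0422,-0.0024,0]
    - [0,0,0,0,0,0,0]
    - [0,0,0,0,0,0,0]
    - [0,0,0,0,0,0,0]

```text
time_s: 12.08
ee_pos: [586.1, -131.1, 191.9]
eef_rot: [-0.087, -0.047, 0.995, -0.003]
contact_force: [-0.3, 0.9, -2.4]
gripper_width: 0.572
```

```bash
python3 - <<'E'
from h import *
np.set_printoptions(precision=1,suppress=True)
_,Tb=tgt(RB,(0,0,0))
where(RB)
route([(tgt(RB,(-150,0,60))[0],Tb,27),(tgt(RB,(-150,0,44))[0],Tb,4)])
p,d=ctrl.snapshot('side'); cv2.imwrite('pics/s9.png',cv2.resize(p[130:290,270:430,::-1],None,fx=3.7,fy=3.7))
p,d=ctrl.snapshot('top'); cv2.imwrite('pics/t9.png',cv2.resize(p[180:340,270:470,::-1],None,fx=3.5,fy=3.5))
E
```

```text
t 12.08 loc [-149.3    1.5  138.1] Floc [ 0.2  1.  -2.4] g 0.572
t 12.08 pos [ 586.1 -131.1  191.9] F [-0.3  0.9 -2.4] g 0.572
3 x [0.0009, 0.0, -0.0004, 0.0003, -0.0007, 0.0347]  -> [ 572.1 -133.9  115.1]
5 x [0.0, 0.0, 0.0, -0.0, -0.0, 0.0043]  -> [ 569.4 -134.2   99.4]
```

View pics/s9.png

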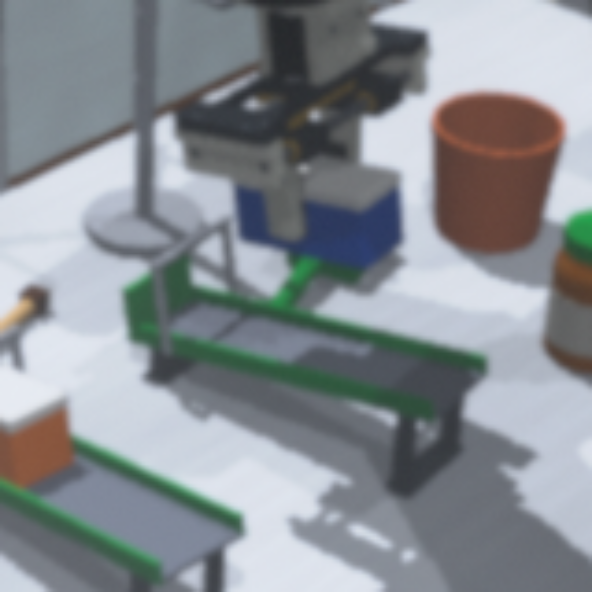

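View pics/t9.png

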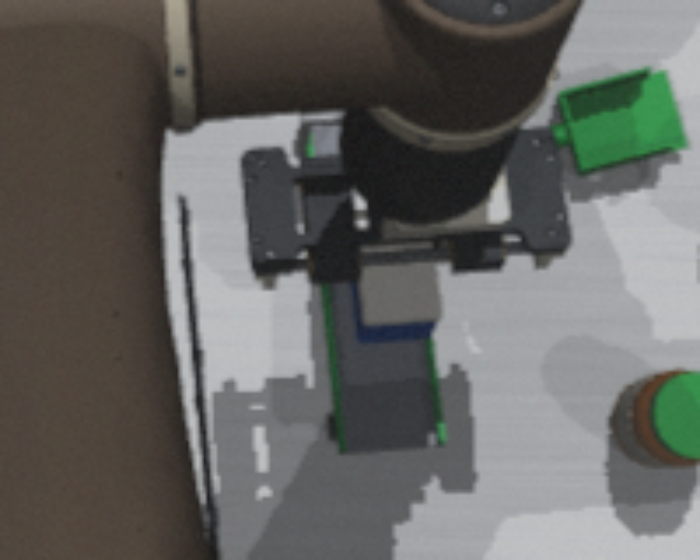

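The blue tub hangs lengthwise over rack_b, lid up. I'll lower it.

apply_moves:
  rows:
    - [0,0,0,0.0003,-0.0007,0.033,0]
    - [0,0,0,0.0003,-0.0007,0.033,0]
    - [0,0,0,0.0003,-0.0007,0.032,0]
    - [0,0,0,0,0,0,0]

```text
time_s: 12.52
ee_pos: [570.3, -132.4, 116.8]
eef_rot: [-0.089, -0.048, 0.995, -0.003]
contact_force: [-1.8, -1.1, -2.6]
gripper_width: 0.569
```

```bash
python3 - <<'E'
from h import *
where(RB)
p,d=ctrl.snapshot('side'); cv2.imwrite('pics/s10.png',cv2.resize(p[130:290,270:430,::-1],None,fx=3.7,fy=3.7))
p,d=ctrl.snapshot('top'); cv2.imwrite('pics/t10.png',cv2.resize(p[180:340,270:470,::-1],None,fx=3.5,fy=3.5))
E
```

```text
t 12.52 loc [-151.9    1.7   61.3] Floc [-1.4 -0.9 -2.9] g 0.569
```

View pics/s10.png

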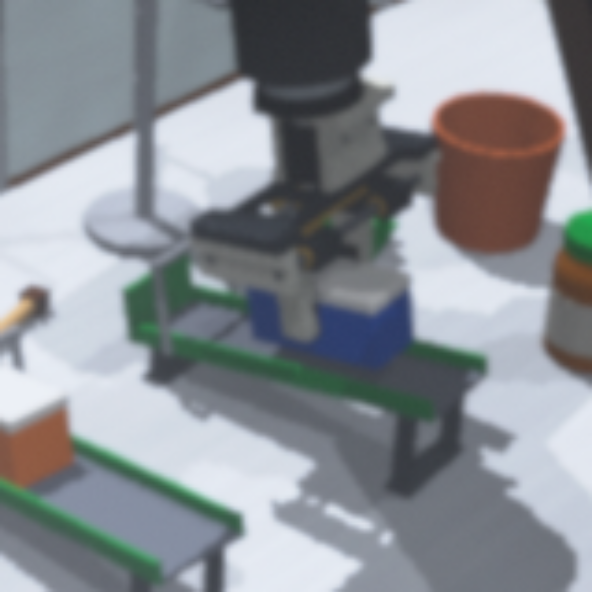

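View pics/t10.png

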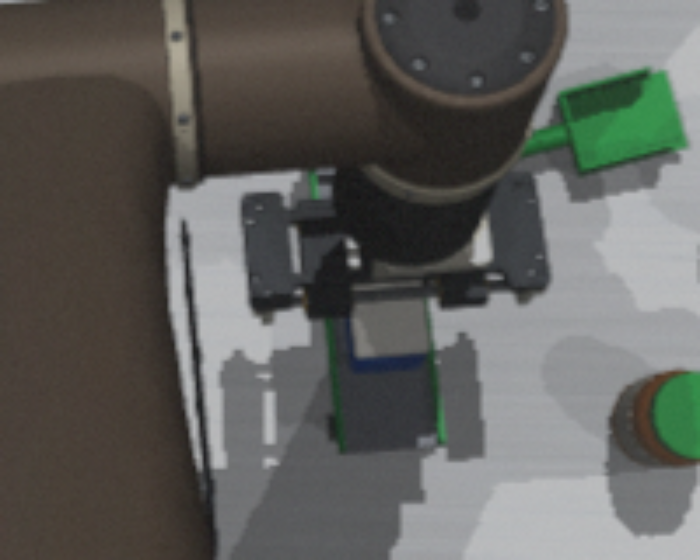

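The tub sits between the rails in both views, about 17 mm above the floor. I'll lower it gently to contact.

apply_moves:
  rows:
    - [0,0,0,0,-0.001,0.005,0]
    - [0,0,0,0,-0.001,0.005,0]
    - [0,0,0,0,0,0.005,0]
    - [0,0,0,0,0,0,0]

```text
time_s: 12.95
ee_pos: [572.2, -135.4, 109.6]
eef_rot: [-0.086, -0.047, 0.995, -0.003]
contact_force: [0.7, 0.4, -2.7]
gripper_width: 0.571
```

```bash
python3 -c "
from h import *
where(RB)"
```

```text
t 12.95 loc [-149.1   -1.4   54.5] Floc [ 1.2  0.3 -2.5] g 0.571
```

apply_moves:
  rows:
    - [0,0,0,0,0,0.004,0]
    - [0,0,0,0,0,0.004,0]
    - [0,0,0,0,0,0,0]

```text
time_s: 13.2
ee_pos: [570.9, -135.6, 103.1]
eef_rot: [-0.086, -0.047, 0.995, -0.003]
contact_force: [-0.3, -0.3, -3.1]
gripper_width: 0.572
```

apply_moves:
  rows:
    - [0,0,0,0,0,0.003,0]
    - [0,0,0,0,0,0,0]

```text
time_s: 13.37
ee_pos: [570.7, -135.6, 101.1]
eef_rot: [-0.086, -0.047, 0.995, -0.003]
contact_force: [-0.3, -0.4, -1.7]
gripper_width: 0.569
```

```bash
python3 -c "
from h import *
where(RB)"
```

```text
t 13.37 loc [-149.1   -1.5   45.9] Floc [-0.  -0.4 -1.7] g 0.569
```

apply_moves:
  rows:
    - [0,0,0,0,0,0.002,0]
    - [0,0,0,0,0,0,0]

```text
time_s: 13.53
ee_pos: [570.5, -135.6, 99.8]
eef_rot: [-0.086, -0.047, 0.995, -0.003]
contact_force: [0.1, 0.8, -1.9]
gripper_width: 0.569
```

apply_moves:
  rows:
    - [0,0,0,0,0,0.002,0]
    - [0,0,0,0,0,0,0]

```text
time_s: 13.7
ee_pos: [570.7, -135.6, 99.2]
eef_rot: [-0.086, -0.048, 0.995, -0.004]
contact_force: [-0.7, 0.7, 2.6]
gripper_width: 0.57
```

Contact: the vertical force changed from -1.9 to +2.6 N. I'll release, rise and go behind the tub.

apply_moves:
  rows:
    - [0,0,0,0,0,0,0.95]
    - [0,0,0,0,0,0,0.95]
    - [0,0,0,0,0,0,0.95]
    - [0,0,0,0,0,0,0.95]
    - [0,0,0,0,0,0,0.95]
    - [0,0,0,0,0,0,0.95]
    - [0,0,0,0,0,0,0.95]
    - [0,0,0,0,0,-0.02,0.95]
    - [0,0,0,0,0,-0.035,0.95]
    - [0,0,0,0,0,-0.035,0.95]
    - [0,0,0,0,0,-0.02,0.95]
    - [0,0,0,0.035,0,0,0]
    - [0,0,0,0.04,0,0,0]
    - [0,0,0,0.04,0,0,0]
    - [0,0,0,0,0,0,0]
    - [0,0,0,0,0,0,0]
    - [0,0,0,0,0,0,0]
    - [0,0,0,0,0,0,0]
    - [0,0,0,0,0,0,0]
    - [0,0,0,0,0,0,0]
  squeeze: 20

```text
time_s: 15.37
ee_pos: [500.3, -142.4, 194.0]
eef_rot: [-0.086, -0.048, 0.995, -0.003]
contact_force: [-0.2, -0.3, -0.7]
gripper_width: 0.329
```

apply_moves:
  rows:
    - [0,0,0,0,0,0,0]
    - [0,0,0,0,0,0,0]
    - [0,0,0,0,0,0,0]
    - [0,0,0,0,0,0,0]
    - [0,0,0,0,0,0,0]
    - [0,0,0,0,0,0,0]

```text
time_s: 15.87
ee_pos: [499.9, -142.4, 194.6]
eef_rot: [-0.086, -0.047, 0.995, -0.003]
contact_force: [0.6, -0.3, 0.0]
gripper_width: 0.004
```

```bash
python3 - <<'E'
from h import *
_,Tb=tgt(RB,(0,0,0))
where(RB)
route([(tgt(RB,(-238,0,44))[0],Tb,27)])
p,d=ctrl.snapshot('side'); cv2.imwrite('pics/s11.png',cv2.resize(p[130:290,270:430,::-1],None,fx=3.7,fy=3.7))
p,d=ctrl.snapshot('top'); cv2.imwrite('pics/t11.png',cv2.resize(p[180:340,270:470,::-1],None,fx=3.5,fy=3.5))
E
```

```text
t 15.87 loc [-235.4   -1.6  125.6] Floc [ 0.6 -0.3  0.1] g 0.004
t 15.87 pos [ 499.9 -142.4  194.6] F [ 0.6 -0.3  0. ] g 0.004
4 x [0.0004, 0.0008, 0.0001, 0.0009, 0.0005, 0.0272]  -> [ 483.1 -142.4  114.7]
```

View pics/s11.png

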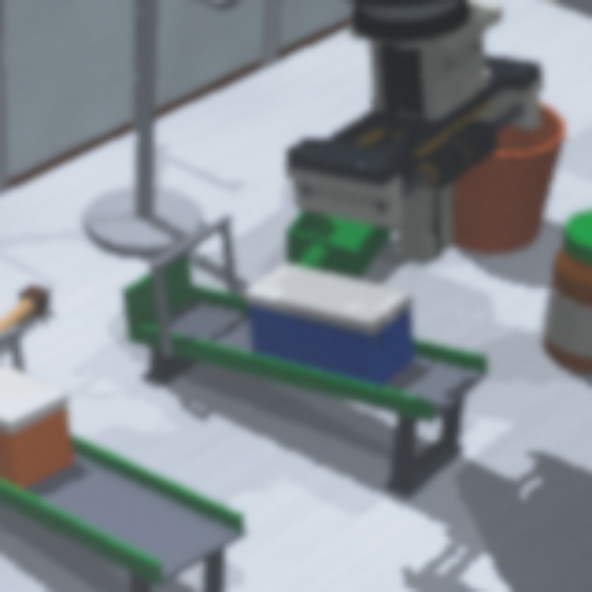

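View pics/t11.png

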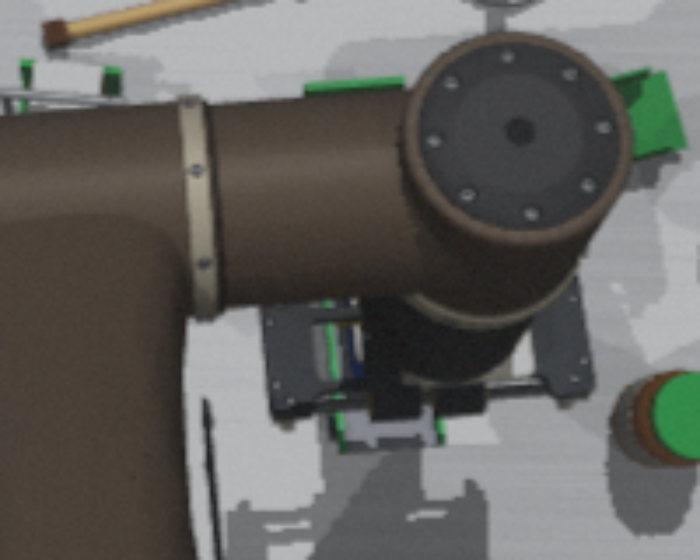

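The blue tub rests flat on rack_b between the rails (side crop about (330,320)). Next: descend behind it and push.

apply_moves:
  rows:
    - [0,0,0,0.001,0.001,0.027,0]
    - [0,0,0,0.001,0,0.027,0]
    - [0,0,0,0.001,0,0.027,0]
    - [0,0,0,0.001,0,0.027,0]
    - [0,0,0,0,0,0,0]
    - [0,0,0,-0.01,0,0,0]
    - [0,0,0,-0.01,0,0,0]
    - [0,0,0,-0.01,0,0,0]
    - [0,0,0,-0.01,0,0,0]
    - [0,0,0,-0.01,0,0,0]
    - [0,0,0,-0.01,0,0,0]
    - [0,0,0,0,0,0,0]

```text
time_s: 16.97
ee_pos: [529.1, -138.8, 107.4]
eef_rot: [-0.085, -0.048, 0.995, -0.004]
contact_force: [0.5, -0.3, -0.9]
gripper_width: 0.004
```

```bash
python3 - <<'E'
from h import *
where(RB)
p,d=ctrl.snapshot('side'); cv2.imwrite('pics/s12.png',cv2.resize(p[130:290,270:430,::-1],None,fx=3.7,fy=3.7))
E
```

```text
t 16.97 loc [-191.3   -0.8   44.8] Floc [ 0.6 -0.3 -0.8] g 0.004
```

View pics/s12.png

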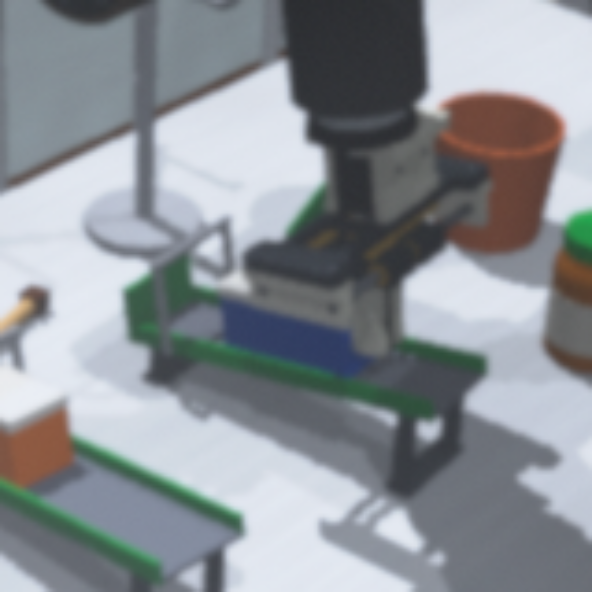

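The tub is sliding ahead of the fingers. I'll continue to just short of the stop.

apply_moves:
  rows:
    - [0,0,0,-0.01,0,0,0]
    - [0,0,0,-0.01,0,0,0]
    - [0,0,0,-0.01,0,0,0]
    - [0,0,0,-0.01,0,0,0]
    - [0,0,0,-0.01,0,0,0]
    - [0,0,0,-0.01,0,0,0]
    - [0,0,0,-0.01,0,0,0]
    - [0,0,0,-0.006,0,0,0]
    - [0,0,0,-0.004,0,0,0]
    - [0,0,0,-0.004,0,0,0]
    - [0,0,0,0,0,0,0]

```text
time_s: 17.93
ee_pos: [589.5, -133.0, 96.5]
eef_rot: [-0.086, -0.047, 0.995, -0.003]
contact_force: [0.3, 0.3, 0.1]
gripper_width: 0.002
```

```bash
python3 - <<'E'
from h import *
where(RB)
p,d=ctrl.snapshot('side'); cv2.imwrite('pics/s13.png',cv2.resize(p[130:290,270:430,::-1],None,fx=3.7,fy=3.7))
E
```

```text
t 17.93 loc [-129.6   -0.7   44.7] Floc [0.3 0.2 0.1] g 0.002
```

View pics/s13.png

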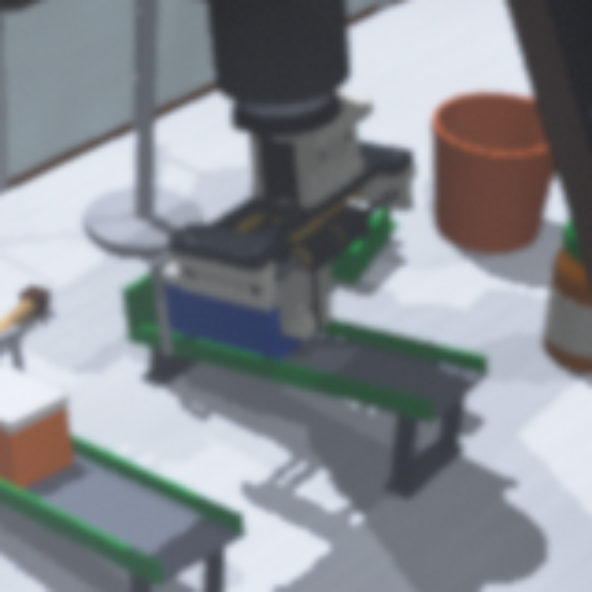

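apply_moves:
  rows:
    - [0,0,0,-0.004,0,0,0]
    - [0,0,0,-0.004,0,0,0]
    - [0,0,0,0,0,0,0]

```text
time_s: 18.23
ee_pos: [595.4, -132.4, 95.7]
eef_rot: [-0.086, -0.047, 0.995, -0.003]
contact_force: [0.0, 1.0, -0.5]
gripper_width: 0.002
```

apply_moves:
  rows:
    - [0,0,0,-0.003,0,0,0]
    - [0,0,0,-0.002,0,0,0]
    - [0,0,0,0,0,0,0]

```text
time_s: 18.48
ee_pos: [598.8, -132.1, 95.1]
eef_rot: [-0.086, -0.047, 0.995, -0.003]
contact_force: [0.3, -0.3, 0.1]
gripper_width: 0.006
```

apply_moves:
  rows:
    - [0,0,0,-0.003,0,0,0]
    - [0,0,0,0,0,0,0]

```text
time_s: 18.65
ee_pos: [600.9, -132.0, 94.7]
eef_rot: [-0.086, -0.047, 0.995, -0.003]
contact_force: [-0.6, -0.9, 1.2]
gripper_width: 0.001
```

```bash
python3 - <<'E'
from h import *
where(RB)
E
```

```text
t 18.65 loc [-118.1   -0.8   44.9] Floc [-0.9 -0.9  1.1] g 0.001
```

apply_moves:
  rows:
    - [0,0,0,-0.003,0,0,0]
    - [0,0,0,0,0,0,0]

```text
time_s: 18.82
ee_pos: [600.9, -132.0, 94.6]
eef_rot: [-0.088, -0.047, 0.995, -0.003]
contact_force: [-7.4, 1.1, 7.8]
gripper_width: 0.005
```

apply_moves:
  rows:
    - [0,0,0,-0.003,0,0,0]
    - [0,0,0,0,0,0,0]

```text
time_s: 18.98
ee_pos: [600.9, -132.0, 94.7]
eef_rot: [-0.09, -0.047, 0.995, -0.003]
contact_force: [-15.9, 1.2, 14.9]
gripper_width: 0.005
```

The push force rose to about 20 N with no further travel, so the tub is at the stop. I'll retreat and clear the view.

apply_moves:
  rows:
    - [0,0,0,0.01,0,0,0]
    - [0,0,0,0.03,0,0,0]
    - [0,0,0,0.037,0,0,0]
    - [0,0,0,0.007,0,-0.043,0]
    - [0,0,0,0.007,0,-0.043,0]
    - [0,0,0,0.007,0,-0.043,0]
    - [0,0,0,0.007,0,-0.043,0]
    - [0,0,0,0.01,-0.04,-0.01,0]
    - [0,0,0,0.01,-0.04,-0.01,0]
    - [0,0,0,0.01,-0.04,-0.01,0]
    - [0,0,0,0.01,-0.04,0,0]
    - [0,0,0,0.01,-0.04,0,0]
    - [0,0,0,0.01,-0.04,0,0]
    - [0,0,0,0.01,-0.04,0,0]
    - [0,0,0,0.01,-0.04,0,0]
    - [0,0,0,0.01,-0.04,0,0]
    - [0,0,0,0.01,-0.04,0,0]
    - [0,0,0,0,0,0,0]

```text
time_s: 20.48
ee_pos: [507.6, -446.9, 268.6]
eef_rot: [-0.086, -0.046, 0.995, -0.004]
contact_force: [0.4, 0.1, 0.7]
gripper_width: 0.006
```

```bash
python3 - <<'E'
from h import *
np.set_printoptions(precision=1,suppress=True)
where(RB)
p,d=ctrl.snapshot('side'); cv2.imwrite('pics/s14.png',p[...,::-1])
p,d=ctrl.snapshot('top'); cv2.imwrite('pics/t14.png',p[...,::-1])
cv2.imwrite("pics/t14c.png",cv2.resize(p[180:320,150:420,::-1],None,fx=2.9,fy=2.9))
C=cloud('top',d)
for r,c in((RA,(255,310)),(RB,(345,405))):
    M,t=rframe(r); L=(C[190:310,c[0]:c[1]].reshape(-1,3)-t)@M
    k=(abs(L[:,2]-55)<8)&(abs(L[:,1])<32)&(L[:,0]<20); Q=L[k]; print(Q.mean(0),cv2.minAreaRect(Q[:,:2].astype(np.float32)),np.polyfit(Q[:,0],Q[:,2],1))
E
```

```text
t 20.48 loc [-269.2 -305.4  194.8] Floc [0.3 0.  0.7] g 0.006
[-59.1  -1.1  54.4] ((-55.064701080322266, -0.8739910125732422), (110.98200225830078, 51.22213363647461), 0.01723320037126541) [ 0.  54.8]
[-57.9  -3.8  55. ] ((-53.177120208740234, -4.331745147705078), (50.729103088378906, 111.62383270263672), 89.53263092041016) [ 0. 55.]
```

View pics/s14.png

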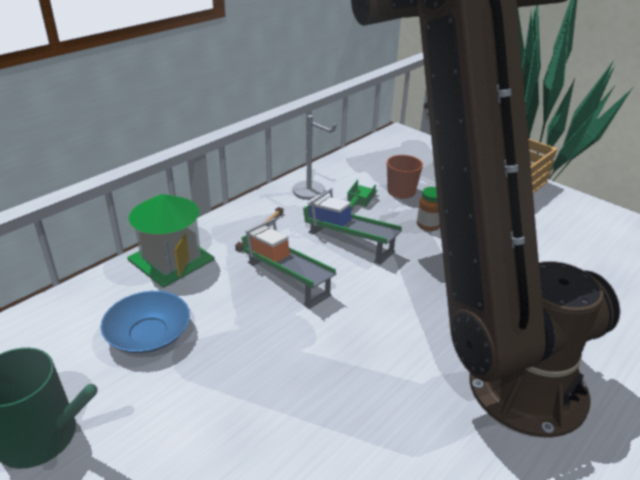

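View pics/t14.png

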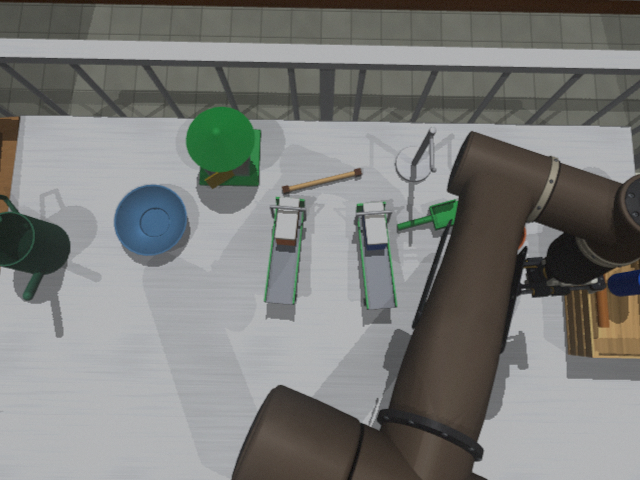

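View pics/t14c.png

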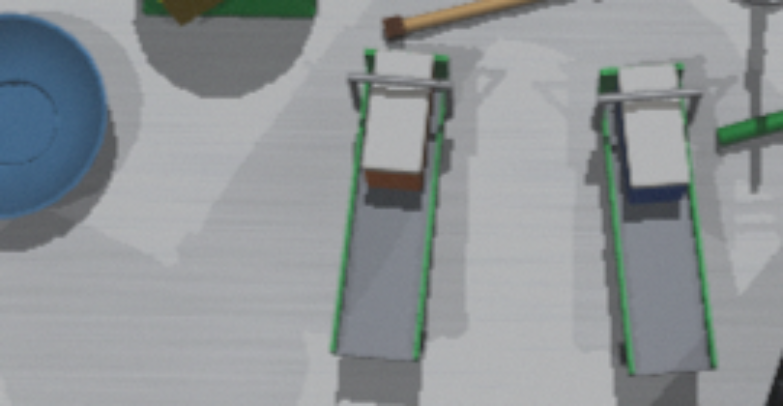

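Both tubs are under their bars, flat (lid slope 0.0) and square against the stops. Perch, dish and scoop haven't moved from where they were. I'll hand it in.

```bash
python3 -c "
from bench import ctrl
print(ctrl.hand_in())"
```

```text
the job is handed in; nothing more can be done
None
```

Both tubs are seated under their keeper bars and against the back stops, and I handed the job in at about 20.5 s on the robot's clock, against the 62 s limit.

I pushed the orange tub down rack_a first. Then I picked up the blue tub, set it lengthwise and lid up in rack_b, released it, and pushed it down with closed fingers. The arm was clear of everything when I handed in.

**Last checks, after retreating:**

| | Orange tub | Blue tub |
|---|---|---|
| Centre from stop (ideal -55 mm) | -55.1 mm | -53.2 mm |
| Lid tilt against rack floor | 0 | 0 |
| Sideways offset from mid-lane | 0.9 mm | 4.3 mm |

- **Seating:** both pushes ended against a solid stop at about 20–27 N of force at the wrist. The blue tub's figure puts it about 2 mm beyond the fitted stop, which is within the error of my fit. Where its push ended gives a matching figure, about -53.6 mm.
- **Bystanders:** the perch, dish and scoop look unmoved in the last pictures. The arm hid most of the pot and jar in the top view. The side view shows the pot whole and the jar partly hidden, both where they were, and the gripper passed well above them.

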